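# Transfer specimen jars to the microscope rack in reverse order

## Task

Move the four specimen jars from the old tray with the coloured pads into the white rack in reverse order, so that the last one is read first: the jar that stood nearest the magenta end of the old tray goes into the well farthest from the magenta end of the white rack, the second nearest goes into the second farthest, and so on. Stand each jar upright on the floor of its own well, setting it down gently without dropping or tipping any, and let go of them all.

Things in the scene. Friction and masses are not known exactly. Their poses are not given: they have to be found in the camera images.
- jar_red: loose rigid specimen jar, 90 g nominal: off-white round body 40 mm diameter, 44 mm tall, with a red lid 42 mm diameter, 16 mm tall on top (60 mm tall in all). Origin: centre of its underside; z up. Starts upright, within 6 mm of the middle of the red pad of the old tray. Its yaw does not matter.
- jar_blue: loose rigid specimen jar, 90 g nominal: off-white round body 40 mm diameter, 44 mm tall, with a blue lid 42 mm diameter, 16 mm tall on top (60 mm tall in all). Origin: centre of its underside; z up. Starts upright, within 6 mm of the middle of the blue pad of the old tray. Its yaw does not matter.
- jar_green: loose rigid specimen jar, 90 g nominal: off-white round body 40 mm diameter, 44 mm tall, with a green lid 42 mm diameter, 16 mm tall on top (60 mm tall in all). Origin: centre of its underside; z up. Starts upright, within 6 mm of the middle of the green pad of the old tray. Its yaw does not matter.
- jar_yellow: loose rigid specimen jar, 90 g nominal: off-white round body 40 mm diameter, 44 mm tall, with a yellow lid 42 mm diameter, 16 mm tall on top (60 mm tall in all). Origin: centre of its underside; z up. Starts upright, within 6 mm of the middle of the yellow pad of the old tray. Its yaw does not matter.
- pad_red: fixed red square pad, 57 x 58 x 4 mm, lying in the old tray; it marks where the red-lidded jar started and never moves. Origin: centre of its underside, 4 mm above the bench (its top is 8 mm above the bench).
- pad_blue: fixed blue square pad, 57 x 58 x 4 mm, lying in the old tray; it marks where the blue-lidded jar started and never moves. Origin: centre of its underside, 4 mm above the bench (its top is 8 mm above the bench).
- pad_green: fixed green square pad, 57 x 58 x 4 mm, lying in the old tray; it marks where the green-lidded jar started and never moves. Origin: centre of its underside, 4 mm above the bench (its top is 8 mm above the bench).
- pad_yellow: fixed yellow square pad, 57 x 58 x 4 mm, lying in the old tray; it marks where the yellow-lidded jar started and never moves. Origin: centre of its underside, 4 mm above the bench (its top is 8 mm above the bench).
- old_tray: old tray: blue-grey strip, 66 mm (x) by 252 mm (y); the four coloured pads lie in it in a row, shuffled, centres at y = -93, -31, 31, 93 mm, x = 0. Walls 21 mm high. Magenta block, 66 x 36 x 21 mm, at its +y end (y = 125 to 161): the marked end. Origin: centre of underside, on the bench; x across, y along the row to the magenta block, z up. Fixed, turned any way.
- new_rack: new rack: white strip, 66 mm (x) by 252 mm (y), row of four grey-floored wells, centres at y = -93, -31, 31, 93 mm, x = 0; each 58 mm square, floor 8 mm above bench, 13 mm deep. Walls 21 mm high. Magenta block, 66 x 36 x 21 mm, at its +y end (y = 125 to 161): the marked end. Origin: centre of underside, on the bench; x across, y along the row to the magenta block, z up. Fixed, turned any way.

How it is judged (in metres and radians):
At the end, for the whole second after the job is handed in: Each jar is upright (0.1 rad), at rest, its underside on the well floor (5 mm), within 14 mm in x and y of the centre of the well whose y in the rack is minus the y of its same-coloured pad in the old tray: reverse order, counted from the magenta ends (((y of pad_red in the frame of old_tray between -0.108 and -0.078 m and y of jar_red in the frame of new_rack between 0.079 and 0.107 m) or (y of pad_red in the frame of old_tray between -0.046 and -0.016 m and y of jar_red in the frame of new_rack between 0.017 and 0.045 m) or (y of pad_red in the frame of old_tray between 0.016 and 0.046 m and y of jar_red in the frame of new_rack between -0.045 and -0.017 m) or (y of pad_red in the frame of old_tray between 0.078 and 0.108 m and y of jar_red in the frame of new_rack between -0.107 and -0.079 m)) and x of jar_red in the frame of new_rack between -0.014 and 0.014 m and z of jar_red in the frame of new_rack between 0.003 and 0.013 m and angle between each of jar_red, jar_blue, jar_green, jar_yellow's own z axis and vertical below 0.1 rad and linear speed of each of jar_red, jar_blue, jar_green, jar_yellow below 0.02 m/s and angular speed of each of jar_red, jar_blue, jar_green, jar_yellow below 0.2 rad/s and ((y of pad_blue in the frame of old_tray between -0.108 and -0.078 m and y of jar_blue in the frame of new_rack between 0.079 and 0.107 m) or (y of pad_blue in the frame of old_tray between -0.046 and -0.016 m and y of jar_blue in the frame of new_rack between 0.017 and 0.045 m) or (y of pad_blue in the frame of old_tray between 0.016 and 0.046 m and y of jar_blue in the frame of new_rack between -0.045 and -0.017 m) or (y of pad_blue in the frame of old_tray between 0.078 and 0.108 m and y of jar_blue in the frame of new_rack between -0.107 and -0.079 m)) and x of jar_blue in the frame of new_rack between -0.014 and 0.014 m and z of jar_blue in the frame of new_rack between 0.003 and 0.013 m and ((y of pad_green in the frame of old_tray between -0.108 and -0.078 m and y of jar_green in the frame of new_rack between 0.079 and 0.107 m) or (y of pad_green in the frame of old_tray between -0.046 and -0.016 m and y of jar_green in the frame of new_rack between 0.017 and 0.045 m) or (y of pad_green in the frame of old_tray between 0.016 and 0.046 m and y of jar_green in the frame of new_rack between -0.045 and -0.017 m) or (y of pad_green in the frame of old_tray between 0.078 and 0.108 m and y of jar_green in the frame of new_rack between -0.107 and -0.079 m)) and x of jar_green in the frame of new_rack between -0.014 and 0.014 m and z of jar_green in the frame of new_rack between 0.003 and 0.013 m and ((y of pad_yellow in the frame of old_tray between -0.108 and -0.078 m and y of jar_yellow in the frame of new_rack between 0.079 and 0.107 m) or (y of pad_yellow in the frame of old_tray between -0.046 and -0.016 m and y of jar_yellow in the frame of new_rack between 0.017 and 0.045 m) or (y of pad_yellow in the frame of old_tray between 0.016 and 0.046 m and y of jar_yellow in the frame of new_rack between -0.045 and -0.017 m) or (y of pad_yellow in the frame of old_tray between 0.078 and 0.108 m and y of jar_yellow in the frame of new_rack between -0.107 and -0.079 m)) and x of jar_yellow in the frame of new_rack between -0.014 and 0.014 m and z of jar_yellow in the frame of new_rack between 0.003 and 0.013 m); the robot touches nothing.
It fails at once if a jar is tipped over (more than 40 degrees) (angle between any of jar_red, jar_blue, jar_green, jar_yellow's own z axis and vertical above 0.7 rad).
It fails at once if a jar is dropped or knocked away (faster than 0.5 m/s while not held, as after a fall of more than about 12 mm) ((contact force between the fingers and jar_red below 0.05 N and linear speed of jar_red above 0.5 m/s) or (contact force between the fingers and jar_blue below 0.05 N and linear speed of jar_blue above 0.5 m/s) or (contact force between the fingers and jar_green below 0.05 N and linear speed of jar_green above 0.5 m/s) or (contact force between the fingers and jar_yellow below 0.05 N and linear speed of jar_yellow above 0.5 m/s)).
It also fails if it takes over 109 s, if anything falls off the work surface, if the arm or the gripper's body presses on something with over 40 N, if the wrist force passes 120 N, or if a joint passes its speed limit or range.

## Robot

A 6-joint arm with a two-finger parallel gripper is mounted at the origin on the work surface. World frame = base frame: x ahead of the robot, y to its left, z up, the work surface at z = 0. Lengths are in mm, angles in rad, forces in N, time in s.
With the tool pointing down it reaches from about 375 to 975 mm from the base axis. Payload 3.8 kg.
Tool frame: the origin (TCP) lies at the very end of the fingers, on their centre line; the grasp point (between the pads) lies 19 mm behind it (env.tcp_to_grasp is the distance from the TCP to the grasp point, in mm); z points along the fingers, y is the line along which they close (so a half turn about z gives the same grasp; the last joint's range is limited). The gripper opens to 85 mm and grips with 20 to 120 N. Pads are 22 mm wide; open, the fingers measure 114 mm over their backs; the gripper's body (76 mm by 85 mm) begins 54 mm behind the grasp point. The pads swing forward as they close: fully open they stand 13 mm farther back than shut.
Start: joints at [1.306, 0.264, 1.604, -0, 1.274, -0.037], TCP at [152.437, 657.557, 231.28] pointing down, gripper open.
Joint ranges: [-2.63, 2.63], [-0.94, 2.18], [0.31, 2.57], [-1.31, 4.45], [0, 2.66], [-2.55, 2.55]. Speed limits (rad/s): [2.57, 2.57, 3.14, 3.14, 3.14, 3.14].

## Interface

Orientations are given as a rotation vector (axis times angle).
In Python, from plant import env gives the robot as it stands.
- The arm moves only by the shell command python3 -m creep 'ROWS' [FORCE]. ROWS is JSON, a list of rows, each a list of 7 numbers: the finger opening in cm, from 0 to 8.54, then the shift along the tool's x, y, z in cm, then the turn, a rotation vector about the tool's x, y, z in degrees. In form: [[gripper, tx, ty, tz, rx, ry, rz], ...]. A call has 1 to 8 rows; each row is the pose to reach, as a shift and turn from the pose commanded when the call began, along the tool's axes at that moment; what a row does not reach only later rows make up. A row lasts 1/10 s, in which the tool goes at most 50 mm and 8.59 degrees, less where a joint would pass 70% of its speed; a pose out of reach is approached as far as the arm can. A call with a gripper value outside its range is refused whole. The fingers move at their own pace and stop on an object; FORCE is the grip in N (left out, the last holds). Time passes only in rows, so rows that repeat a pose let the fingers close. It gives the time, the measured TCP pose, the force, the opening and the grip force at its end, in the units of the state.
- env.observe(): the state, without advancing time (a new reading comes with each control period).
- env.grab_frame(name): name is "side" or "top" or "wrist"; returns the picture (400x640x3 uint8, red, green, blue); there is no depth.
- env.get_calibration(name): a dict with "K" (3x3 intrinsics, pixels), "R" (3x3) and "t" (3): a world point X has camera coordinates R X + t. Camera axes: x right, y down, z forward; pixel columns grow to the right and rows downward; lengths in mm; the calibration is good to about 2 mm. A picture is of the moment at which its call begins: read the wrist's pose just before it. get_calibration takes no time and is no camera call; for the wrist camera it gives the pose at the moment of the call.
- env.finish_job(): hands the job in; it is judged then, once.
Trained networks look in the newest picture that a camera, given by its name, has taken for a name from the list of things; names that differ only in an ending like _2 or _b are one class to them, and where a whole thing is asked for, a point or a joint stands for the part that bears it (a point fixed in the world has none). Each returns a list of dicts, best first, with "conf" (0 to 1); they miss things now and then, are a little off and sometimes report something else, mostly with a low value. They report only what shows in the picture. A call takes as long as a camera call.
- env.look_for(camera, query): "extent" ([left, top, right, bottom] in pixels, round what is visible of it).
The state is a dict: "time_s": time; "qpos": joint angles; "joint_vel": joint speeds; "effort": joint torques, N m; "tool_pos": TCP position; "ee_rot": TCP orientation; "contact_force": force on the tool from outside, world axes, zero at the start; "moment": the same for the moment, N m; "finger_gap": opening from 0.0 (shut) to 1.0 (fully open); "grasp_force": force on a finger pad.
Only numpy, scipy, OpenCV 4.12 (cv2) and the standard library are available. Lean on these libraries where they do the work, as an engineer would, in place of code of your own. Each camera call takes 0.05 s, during which the arm holds its last target. There are 200 camera calls.

## Working session

There is one attempt and no reset: what is moved stays moved. The work goes in short steps, Python scripts to look and compute and a shell command to move; the robot and the scene stay as the last step left them, time stands still between calls to the robot, and variables do not carry over. Pictures are saved under pics/ and viewed, at most 14 in all, crops included, and the job is handed in when it is done.

```bash
mkdir -p pics
python3 - <<'E'
from plant import env
import cv2
s=env.observe();print({k:s[k] for k in('time_s','tool_pos','ee_rot','finger_gap')},env.tcp_to_grasp)
for n in('top','side'):
    cv2.imwrite(f'pics/{n}0.png',env.grab_frame(n)[:,:,::-1]);c=env.get_calibration(n);print(n,c)
E
ls
```

```text
{'time_s': 0.0, 'tool_pos': array([152.2353571 , 656.84462233, 229.91900042]), 'ee_rot': array([-0.35697996, -3.12088109,  0.00354388]), 'finger_gap': 0.9999575632788672} 18.700000000000003
top {'K': array([[376.18269845,   0.        , 316.99714877],
       [  0.        , 376.18269845, 197.84690791],
       [  0.        ,   0.        ,   1.        ]]), 'R': array([[ 0.01557212, -0.99987169, -0.0037573 ],
       [-0.98762619, -0.01479472, -0.15612694],
       [ 0.15605132,  0.00614204, -0.98772985]]), 't': array([-36.46690614, 535.84032232, 700.29842774])}
side {'K': array([[428.14666132,   0.        , 317.42265285],
       [  0.        , 428.14666132, 194.85936449],
       [  0.        ,   0.        ,   1.        ]]), 'R': array([[ 9.99437900e-01, -3.35204341e-02, -5.14234157e-04],
       [-2.34742668e-02, -6.88787816e-01, -7.24582847e-01],
       [ 2.39341334e-02,  7.24187631e-01, -6.89187516e-01]]), 't': array([-528.79722637,   48.58833346,  998.11885991])}
pics
```

View pics/top0.png

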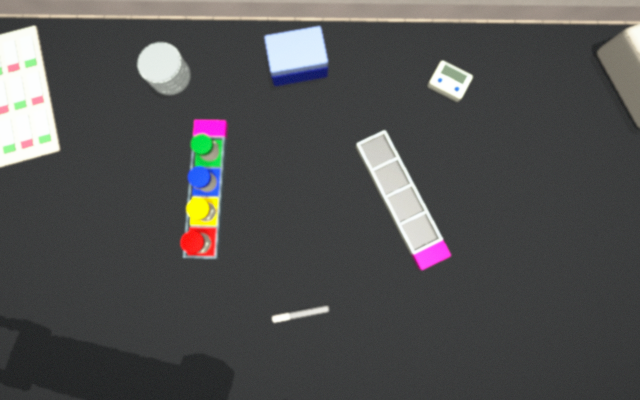

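View pics/side0.png

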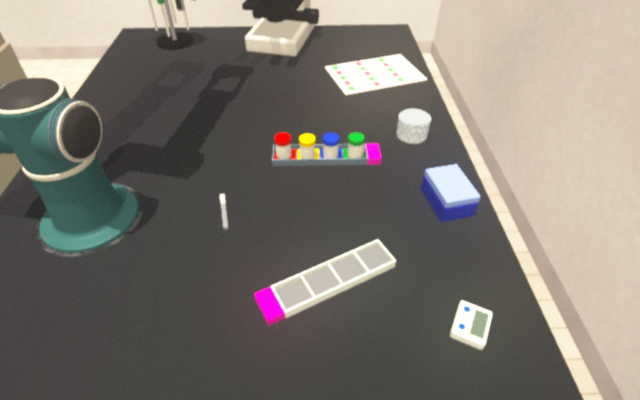

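Top view: the old tray has its magenta block at the far end (210,127). Counting from magenta, the jars are green (201,145), blue (200,177), yellow (202,208) and red (193,242). The rack has its magenta block at the near end (432,257), with wells at about (420,233), (407,204), (393,177) and (378,150). So green goes to the well at (378,150), blue to (393,177), yellow to (407,204) and red to (420,233).

```bash
cat > h.py <<'E'
import numpy as np,cv2
from plant import env
from scipy.spatial.transform import Rotation as Ro
np.set_printoptions(precision=2,suppress=True)
def ray(c,uv,z):
    uv=np.atleast_2d(np.asarray(uv,float)); K,R,t=c['K'],c['R'],c['t']
    d=np.c_[uv,np.ones(len(uv))]@np.linalg.inv(K).T@R; o=-R.T@t
    return (o+d*((z-o[2])/d[:,2])[:,None])[:,:2]
def hsv(im): return cv2.cvtColor(im,cv2.COLOR_RGB2HSV)
H={'red':(172,6),'yellow':(24,36),'green':(45,75),'blue':(105,125),'magenta':(142,160)}
def mask(im,col,s=150,v=80):
    h=hsv(im);a,b=H[col];hh=h[:,:,0]
    m=((hh>=a)&(hh<=b)) if a<b else ((hh>=a)|(hh<=b))
    return (m&(h[:,:,1]>=s)&(h[:,:,2]>=v)).astype(np.uint8)
def move(x,y,z,yaw):
    """target TCP, tool down, tool-y axis along world angle yaw (deg, mod 180). Prints shift cm, turn deg in tool frame"""
    s=env.observe();R=Ro.from_rotvec(s['ee_rot']);best=None
    for k in(0,180):
        a=np.radians(yaw+k);Y=np.array([np.cos(a),np.sin(a),0]);Z=np.array([0,0,-1.]);X=np.cross(Y,Z)
        r=(R.inv()*Ro.from_matrix(np.c_[X,Y,Z])).as_rotvec(degrees=True)
        if best is None or np.linalg.norm(r)<np.linalg.norm(best): best=r
    print('at',s['tool_pos'],'shift cm',R.inv().apply(np.array([x,y,z])-s['tool_pos'])/10,'turn',best,'q6 %.2f'%s['qpos'][5])
E
python3 - <<'E'
from h import *
def cloud(im,c,poly,z):
    m=np.zeros(im.shape[:2],np.uint8);cv2.fillPoly(m,[np.array(poly)],1);return m
c=env.get_calibration('top');im=env.grab_frame('top')
h=hsv(im)
for nm,box in(('old',(170,110,240,268)),('rack',(340,120,465,280))):
    x0,y0,x1,y1=box
    m=((h[:,:,2]>75)).astype(np.uint8);q=np.zeros_like(m);q[y0:y1,x0:x1]=m[y0:y1,x0:x1]
    mg=mask(im,'magenta');mg2=np.zeros_like(mg);mg2[y0:y1,x0:x1]=mg[y0:y1,x0:x1]
    n,l,st,ce=cv2.connectedComponentsWithStats(q);k=1+np.argmax(st[1:,4])
    v,u=np.nonzero(l==k);P=ray(c,np.c_[u,v],21).astype(np.float32)
    print(nm,'rect',cv2.minAreaRect(P))
    v,u=np.nonzero(mg2);Pm=ray(c,np.c_[u,v],21);print(' magenta',Pm.mean(0),cv2.minAreaRect(Pm.astype(np.float32)))
for z,n in((68,'top'),(68,'side')):
    c=env.get_calibration(n);
    im=env.grab_frame(n)
    for col in('green','blue','yellow','red'):
        m=mask(im,col)
        if n=='top': m[:,:175]=0;m[:,240:]=0;m[:110]=0
        else: m[:132]=0;m[148:]=0;m[:,:265]=0;m[:,368:]=0
        v,u=np.nonzero(m);print(n,col,len(u),ray(c,[[u.mean(),v.mean()]],8 if 0 else 66))
E
```

```text
old rect ((560.2473754882812, 203.2928466796875), (81.67253875732422, 294.0298156738281), 88.77459716796875)
 magenta [687.02 198.24] ((687.0784912109375, 198.92494201660156), (72.36529541015625, 36.01206970214844), 87.11703491210938)
rack rect ((542.128173828125, -199.8948516845703), (294.44525146484375, 77.66627502441406), 26.454681396484375)
 magenta [ 427.41 -257.27] ((427.146240234375, -256.987060546875), (33.815181732177734, 71.18116760253906), 26.009496688842773)
top green 587 [[623.66 192.81]]
top blue 627 [[564.66 193.01]]
top yellow 647 [[505.43 192.26]]
top red 731 [[447.6  194.91]]
side green 159 [[634.81 192.92]]
side blue 165 [[569.34 193.64]]
side yellow 187 [[507.69 193.66]]
side red 198 [[444.9  197.71]]
```

```bash
python3 -c "
from h import *
move(600,195,230,90)
c=env.get_calibration('wrist');print(-c['R'].T@c['t'],c['R'][2])"
```

```text
at [152.35 657.22 230.61] shift cm [-54.05 -34.92   0.1 ] turn [ -0.06  -0.01 -13.05] q6 -0.04
[ 77.24 676.05 373.39] [ 0.3  -0.07 -0.95]
```

```bash
python3 -m creep '[[8.5,-4,-2.6,0,0,0,-2],[8.5,-8,-5.2,0,0,0,-4],[8.5,-12,-7.8,0,0,0,-6],[8.5,-16,-10.4,0,0,0,-8],[8.5,-20,-13,0,0,0,-10],[8.5,-24,-15.5,0,0,0,-12],[8.5,-28,-18.1,0,0,0,-13],[8.5,-32,-20.7,0,0,0,-13]]' 40; python3 -c "
from h import *
move(600,195,230,90)"
```

```text
time_s: 1.05
tool_pos: [418.5, 382.1, 231.4]
ee_rot: [0.001, 3.141, 0.0]
contact_force: [2.2, 1.1, -1.0]
finger_gap: 0.993
grasp_force: 0.0
at [418.47 382.08 231.43] shift cm [-18.16 -18.7    0.14] turn [ 0.02  0.02 -0.02] q6 -0.87
```

```bash
python3 -m creep '[[8.5,-3.2,-3.2,0,0,0,0],[8.5,-6.4,-6.4,0,0,0,0],[8.5,-9.6,-9.6,0,0,0,0],[8.5,-12.8,-12.8,0,0,0,0],[8.5,-16,-16,0,0,0,0],[8.5,-18.1,-18.7,0,0,0,0],[8.5,-18.1,-18.7,0,0,0,0]]'
python3 - <<'E'
from h import *
print(env.observe()['tool_pos'])
cv2.imwrite('pics/w1.png',env.grab_frame('wrist')[:,:,::-1])
E
```

```text
time_s: 1.75
tool_pos: [600.8, 192.7, 231.0]
ee_rot: [0.009, 3.141, -0.002]
contact_force: [0.1, 0.3, -0.5]
finger_gap: 0.992
grasp_force: 0.0
[600.77 192.75 230.99]
```

View pics/w1.png

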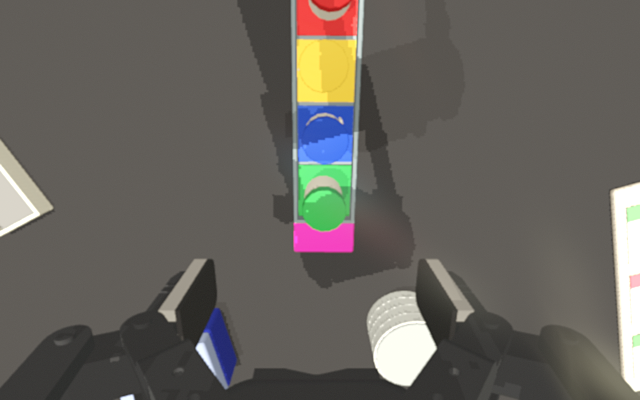

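Wrist view: tray vertical, green lid centred at about (324,205), blue (325,138), yellow (324,66), red cut off at the top, magenta (324,237).

Run:
```python
from h import *
im=env.grab_frame('wrist');c=env.get_calibration('wrist')
print(ray(c,[[324,205],[325,138],[324,66]],68).round(1))
m=mask(im,'magenta',100);v,u=np.nonzero(m);P=ray(c,np.c_[u,v],21).astype(np.float32);print(P.mean(0),cv2.minAreaRect(P))
move(633,194,100,90)
```

```text
[[627.6 204.8]
 [565.3 205.4]
 [506.1 204.3]]
[685.48 202.78] ((683.4120483398438, 203.01918029785156), (64.94349670410156, 32.708683013916016), 89.81214141845703)
at [598.37 195.77 230.91] shift cm [-3.48 -0.17 13.09] turn [ 0.02 -0.06 -0.17] q6 -1.29
```

```bash
python3 -m creep '[[8.5,-1.2,0.2,4,0,0,0],[8.5,-2.3,0.4,8,0,0,0],[8.5,-3.3,0.5,12.5,0,0,0],[8.5,-3.3,0.5,12.5,0,0,0],[8.5,-3.3,0.5,12.5,0,0,0]]'
python3 - <<'E'
from h import *
for i in range(3):print(env.observe()['tool_pos'],(lambda c:-c['R'].T@c['t'])(env.get_calibration('wrist')));im=env.grab_frame('wrist')
cv2.imwrite('pics/w2.png',im[:,:,::-1])
E
```

```text
time_s: 2.35
tool_pos: [629.4, 202.4, 105.2]
ee_rot: [0.001, -3.138, 0.001]
contact_force: [-0.1, 0.2, 0.4]
finger_gap: 0.995
grasp_force: 0.0
[629.42 202.35 105.19] [552.78 203.55 248.24]
[631.15 202.63 107.58] [553.9  203.68 250.29]
[632.23 202.73 109.04] [554.59 203.68 251.53]
```

View pics/w2.png

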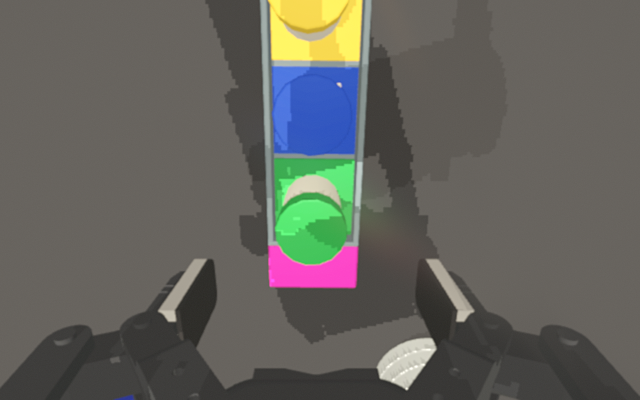

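Green lid centre at (311,229), blue (312,115). The magenta outer edge is at row 287 and the tray centreline at column about 312.

Run:
```python
from h import *
for i in range(5): env.grab_frame('wrist')
for i in range(2):
    im=env.grab_frame('wrist');s=env.observe();c=env.get_calibration('wrist')
    m=mask(im,'magenta',100);v,u=np.nonzero(m)
    print(s['tool_pos'],'jars',ray(c,[[311,229],[312,115]],68).round(1).tolist(),'mag edge',ray(c,[[269,287],[356,287]],21))
move(633,200,40,90)
```

```text
[631.81 201.58 107.69] jars [[632.7, 200.2], [569.3, 201.0]] mag edge [[700.46 167.52]
 [700.56 233.41]]
[631.6  201.51 107.25] jars [[632.3, 200.1], [569.1, 200.9]] mag edge [[699.9  167.48]
 [700.   233.23]]
at [631.6  201.51 107.25] shift cm [-0.13 -0.15  6.72] turn [ 0.02  0.08 -0.06] q6 -1.30
```

```bash
python3 -m creep '[[8.5,-0.1,-0.1,2.5,0,0,0],[8.5,-0.1,-0.1,5,0,0,0],[8.5,-0.1,-0.1,6.7,0,0,0],[8.5,-0.1,-0.1,6.7,0,0,0],[3.5,-0.1,-0.1,6.7,0,0,0],[3.5,-0.1,-0.1,6.7,0,0,0],[3.5,-0.1,-0.1,6.7,0,0,0],[3.5,-0.1,-0.1,6.7,0,0,0]]' 40; python3 -m creep '[[3.5,0,0,0,0,0,0],[3.5,0,0,0,0,0,0]]'
```

```text
time_s: 3.65
tool_pos: [633.6, 200.8, 41.1]
ee_rot: [0.001, 3.139, 0.001]
contact_force: [-0.3, -0.2, 4.2]
finger_gap: 0.477
grasp_force: 40.2
time_s: 3.85
tool_pos: [633.6, 200.8, 41.1]
ee_rot: [0.001, 3.139, 0.001]
contact_force: [0.2, -0.1, 6.7]
finger_gap: 0.476
grasp_force: 40.4
```

```bash
python3 -m creep '[[3.5,0,0,-2,0,0,0],[3.5,0,0,-5,0,0,0],[3.5,0,0,-9,0,0,0],[3.5,0,-1,-12,0,0,0],[3.5,0,-3,-13,0,0,-2],[3.5,0,-6,-13,0,0,-4],[3.5,0,-10,-13,0,0,-6],[3.5,0,-14,-13,0,0,-8]]'; python3 -c "
from h import *
move(635,-150,170,116.3)"
```

```text
time_s: 4.65
tool_pos: [631.6, 59.6, 169.1]
ee_rot: [0.222, -3.133, 0.0]
contact_force: [1.1, 0.3, -1.7]
finger_gap: 0.476
grasp_force: 40.7
at [631.6   59.62 169.13] shift cm [  2.62 -20.8   -0.09] turn [  0.    -0.02 -18.19] q6 -1.66
```

```bash
python3 -m creep '[[3.5,0.5,-4,0,0,0,-4],[3.5,1,-8,0,0,0,-8],[3.5,1.5,-12,0,0,0,-12],[3.5,2,-16,0,0,0,-15],[3.5,2.6,-19.5,0,0,0,-18.2],[3.5,2.6,-20.8,0,0,0,-18.2],[3.5,2.6,-20.8,0,0,0,-18.2],[3.5,2.6,-20.8,0,0,0,-18.2]]'
python3 - <<'E'
from h import *
for i in range(6): im=env.grab_frame('wrist')
s=env.observe();c=env.get_calibration('wrist');print(s['tool_pos'],s['qpos'])
np.savez('w3.npz',**c);cv2.imwrite('pics/w3.png',im[:,:,::-1])
E
```

```text
time_s: 5.45
tool_pos: [634.9, -148.2, 168.8]
ee_rot: [0.709, -3.06, -0.002]
contact_force: [-0.5, 0.3, -1.0]
finger_gap: 0.475
grasp_force: 40.7
[ 635.26 -147.86  169.33] [-0.27  0.26  1.72  0.    1.16 -2.3 ]
```

View pics/w3.png

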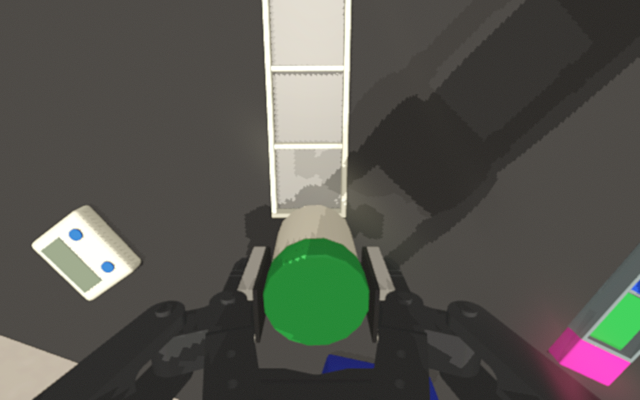

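The jar is held squarely. The rack's far end edge is at row 217 (columns 272–347), with dividers at rows 146 and 69 and the centreline at column about 309.

Run:
```python
from h import *
c=np.load('w3.npz')
P=ray(c,[[309,217],[309,146],[309,69],[307,0],[272,217],[347,217],[263,1],[351,1]],21);print(P)
d=P[0]-P[3];print(np.degrees(np.arctan2(d[1],d[0])),np.linalg.norm(P[0]-P[1]),np.linalg.norm(P[1]-P[2]))
```

```text
[[ 669.96 -136.37]
 [ 612.42 -164.32]
 [ 557.62 -190.94]
 [ 514.76 -213.42]
 [ 684.63 -166.15]
 [ 654.88 -105.77]
 [ 529.88 -242.58]
 [ 500.82 -183.68]]
26.4039204811451 63.96677636762695 60.92392995464383
```

```bash
python3 -c "
from h import *
move(640.4,-150.6,42,116.3)"
```

```text
at [ 635.26 -147.86  169.33] shift cm [-0.34 -0.47 12.73] turn [ 0.01  0.01 -0.07] q6 -2.30
```

```bash
python3 -m creep '[[3.5,-0.3,-0.5,3,0,0,0],[3.5,-0.3,-0.5,6,0,0,0],[3.5,-0.3,-0.5,9,0,0,0],[3.5,-0.3,-0.5,11,0,0,0],[3.5,-0.3,-0.5,12,0,0,0],[3.5,-0.3,-0.5,12.3,0,0,0],[3.5,-0.3,-0.5,12.3,0,0,0],[3.5,-0.3,-0.5,12.3,0,0,0]]'
python3 - <<'E'
from h import *
for i in range(3): im=env.grab_frame('wrist')
cv2.imwrite('pics/w4.png',im[:,:,::-1]);move(640.4,-150.6,41,116.3)
E
```

```text
time_s: 6.55
tool_pos: [641.3, -152.5, 47.9]
ee_rot: [-0.71, 3.058, -0.002]
contact_force: [0.2, 0.2, -1.4]
finger_gap: 0.477
grasp_force: 40.8
at [ 641.12 -152.6    47.84] shift cm [-0.02  0.21  0.68] turn [-0.1   0.11 -0.15] q6 -2.30
```

View pics/w4.png

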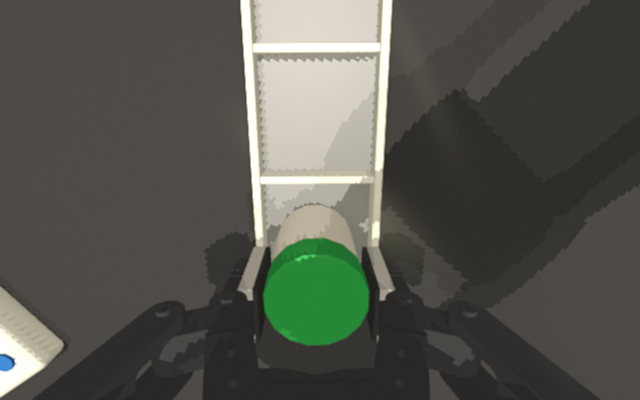

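The jar is over the far well, centred between the walls (column 316). I'll lower it gently.

```bash
python3 -m creep '[[3.5,0,0.1,0.3,0,0,0],[3.5,0,0.1,0.5,0,0,0],[3.5,0,0.1,0.6,0,0,0],[3.5,0,0.1,0.6,0,0,0],[3.5,0,0.1,0.6,0,0,0]]'; python3 -m creep '[[3.5,0,0,0.05,0,0,0],[3.5,0,0,0.05,0,0,0],[3.5,0,0,0.05,0,0,0]]'
```

```text
time_s: 7.2
tool_pos: [639.9, -151.4, 41.2]
ee_rot: [-0.71, 3.06, -0.0]
contact_force: [-2.4, 0.8, 4.8]
finger_gap: 0.477
grasp_force: 41.2
time_s: 7.5
tool_pos: [640.0, -151.4, 41.1]
ee_rot: [-0.71, 3.059, -0.0]
contact_force: [-3.3, 1.5, 7.1]
finger_gap: 0.48
grasp_force: 41.6
```

```bash
python3 -m creep '[[4.4,0,0,0,0,0,0],[5,0,0,0,0,0,0],[6,0,0,0,0,0,0],[8.5,0,0,0,0,0,0],[8.5,0,0,0,0,0,0],[8.5,0,0,0,0,0,0]]'; python3 -m creep '[[8.5,0,0,-2,0,0,0],[8.5,0,0,-6,0,0,0],[8.5,0,0,-9,0,0,0],[8.5,0,0,-9,0,0,0]]';  python3 - <<'E'
from h import *
for i in range(3): im=env.grab_frame('wrist')
cv2.imwrite('pics/w5.png',im[:,:,::-1]);c=env.get_calibration('wrist');np.savez('w5.npz',**c);move(569,200.9,130,90)
E
```

```text
time_s: 8.1
tool_pos: [639.5, -151.4, 39.6]
ee_rot: [0.711, -3.06, -0.0]
contact_force: [-0.1, -0.1, -0.2]
finger_gap: 0.993
grasp_force: 0.0
time_s: 8.5
tool_pos: [643.7, -152.6, 136.2]
ee_rot: [-0.709, 3.051, -0.008]
contact_force: [1.4, -0.8, 0.8]
finger_gap: 0.994
grasp_force: 0.0
at [ 639.16 -151.31  129.32] shift cm [-9.22 34.71 -0.06] turn [ 0.02 -0.03 26.15] q6 -2.30
```

View pics/w5.png

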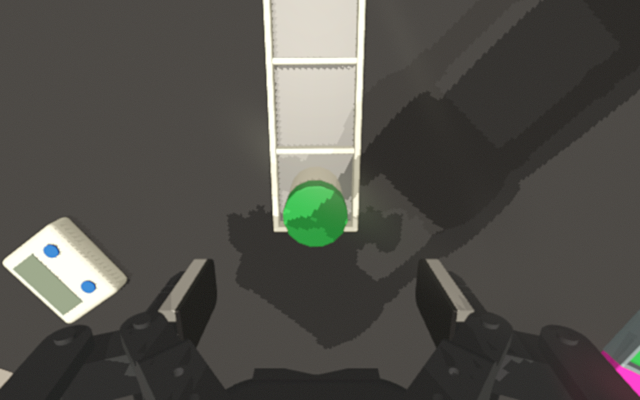

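Green stands upright in the far well: lid at (315,213), end wall at row 231, dividers at rows 151 and 62.

```bash
python3 - <<'E'
from h import *
c=np.load('w5.npz');P=ray(c,[[316,231],[315.5,151],[315,62]],21);u=np.array([np.cos(np.radians(26.3)),np.sin(np.radians(26.3))])
print(P-np.array([126,62,0])[:,None]*u,'jar vs well',ray(c,[[315,213]],68)-np.array([640.4,-150.6]))
E
python3 -m creep '[[8.5,-1.2,4.5,0,0,0,3],[8.5,-2.4,9,0,0,0,7],[8.5,-3.6,13.5,0,0,0,11],[8.5,-4.8,18,0,0,0,15],[8.5,-6,22.5,0,0,0,19],[8.5,-7.2,27,0,0,0,23],[8.5,-8.4,31.5,0,0,0,26],[8.5,-9.2,34.7,0,0,0,26.2]]'
python3 - <<'E'
from h import *
for i in range(5): im=env.grab_frame('wrist')
cv2.imwrite('pics/w6.png',im[:,:,::-1]);c=env.get_calibration('wrist');np.savez('w6.npz',**c);move(569,200.9,41,90)
E
```

```text
[[ 554.73 -191.76]
 [ 555.49 -191.63]
 [ 556.76 -191.2 ]] jar vs well [[-1.7  -0.37]]
time_s: 9.45
tool_pos: [566.7, 202.8, 127.3]
ee_rot: [-0.001, -3.138, 0.001]
contact_force: [0.7, 0.3, 0.3]
finger_gap: 0.996
grasp_force: 0.0
at [568.13 200.07 128.02] shift cm [-0.11  0.1   8.7 ] turn [-0.08 -0.16 -0.  ] q6 -1.27
```

View pics/w6.png

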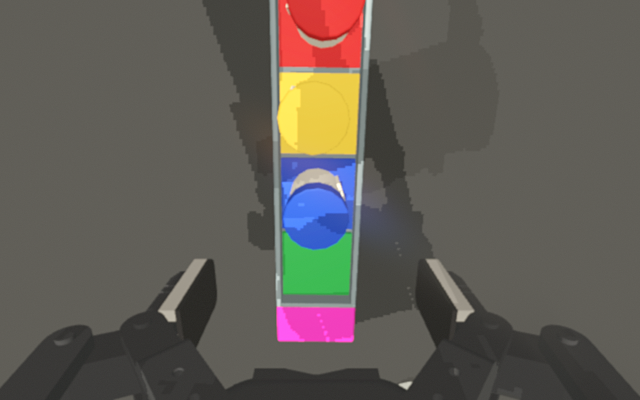

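Blue lid centre (317,214), yellow (314,118).

Run:
```python
from h import *
c=np.load('w6.npz');print(ray(c,[[317,214],[314,118],[325,40]],68))
```

```text
[[567.4  202.07]
 [508.78 200.28]
 [467.75 206.24]]
```

```bash
python3 -m creep '[[8.5,0,0.1,3,0,0,0],[8.5,0,0.1,6,0,0,0],[8.5,0,0.1,8,0,0,0],[8.5,0,0.1,8.7,0,0,0],[8.5,0,0.1,8.7,0,0,0],[3.5,0,0.1,8.7,0,0,0],[3.5,0,0.1,8.7,0,0,0],[3.5,0,0.1,8.7,0,0,0]]' 40; python3 -m creep '[[3.5,0,0,0,0,0,0],[3.5,0,0,0,0,0,0],[3.5,0,0,-0.5,0,0,0],[3.5,0,0,-4,0,0,0],[3.5,0,0,-8,0,0,0],[3.5,0,0,-12,0,0,0],[3.5,0,0,-12,0,0,0],[3.5,0,0,-12,0,0,0]]'; python3 -c "
from h import *
move(583.8,-177.9,160,116.3)"
```

```text
time_s: 10.5
tool_pos: [570.5, 201.8, 44.3]
ee_rot: [0.002, 3.139, 0.001]
contact_force: [0.3, -1.9, 1.2]
finger_gap: 0.508
grasp_force: 1.3
time_s: 11.3
tool_pos: [569.9, 202.0, 164.2]
ee_rot: [0.001, 3.139, 0.001]
contact_force: [-0.9, -0.5, -1.3]
finger_gap: 0.478
grasp_force: 40.8
at [569.87 201.95 164.17] shift cm [ -1.42 -37.98   0.39] turn [  0.02   0.15 -26.35] q6 -1.27
```

```bash
python3 -m creep '[[3.5,-0.1,-3,0,0,0,-2],[3.5,-0.3,-7.5,0,0,0,-6],[3.5,-0.5,-12,0,0,0,-10],[3.5,-0.7,-16.5,0,0,0,-14],[3.5,-0.9,-21,0,0,0,-18],[3.5,-1,-25.5,0,0,0,-22],[3.5,-1.2,-30,0,0,0,-26],[3.5,-1.4,-34.5,0,0,0,-26.3]]'; python3 -m creep '[[3.5,-0.0,-0.5,0,0,0,0],[3.5,0,-0.5,2,0,0,0],[3.5,0,-0.5,4,0,0,0],[3.5,0,-0.5,4,0,0,0]]';python3 -c "
from h import *
move(583.8,-177.9,60,116.3)"
```

```text
time_s: 12.1
tool_pos: [580.8, -144.5, 159.9]
ee_rot: [0.715, -3.055, -0.004]
contact_force: [1.2, 0.2, -1.3]
finger_gap: 0.476
grasp_force: 40.9
time_s: 12.5
tool_pos: [580.8, -146.2, 117.1]
ee_rot: [0.711, -3.051, -0.009]
contact_force: [-0.4, 1.1, -0.7]
finger_gap: 0.476
grasp_force: 40.9
at [ 580.84 -146.25  117.13] shift cm [ 1.09 -3.01  5.7 ] turn [ 0.43 -0.44 -0.07] q6 -2.32
```

```bash
python3 -m creep '[[3.5,0.5,-1.5,0,0,0,0],[3.5,1.1,-3,0,0,0,0],[3.5,1.1,-3,0.5,0,0,0],[3.5,1.1,-3,2,0,0,0],[3.5,1.1,-3,4,0,0,0],[3.5,1.1,-3,5.5,0,0,0],[3.5,1.1,-3,5.7,0,0,0],[3.5,1.1,-3,5.7,0,0,0]]'
python3 - <<'E'
from h import *
for i in range(4): im=env.grab_frame('wrist')
cv2.imwrite('pics/w7.png',im[:,:,::-1]);move(583.8,-177.9,44,116.3)
E
```

```text
time_s: 13.3
tool_pos: [587.8, -179.2, 64.6]
ee_rot: [0.713, -3.058, -0.002]
contact_force: [-1.1, 0.5, -0.7]
finger_gap: 0.477
grasp_force: 41.0
at [ 589.51 -179.89   66.94] shift cm [0.43 0.43 2.29] turn [-0.08  0.08 -0.05] q6 -2.37
```

View pics/w7.png

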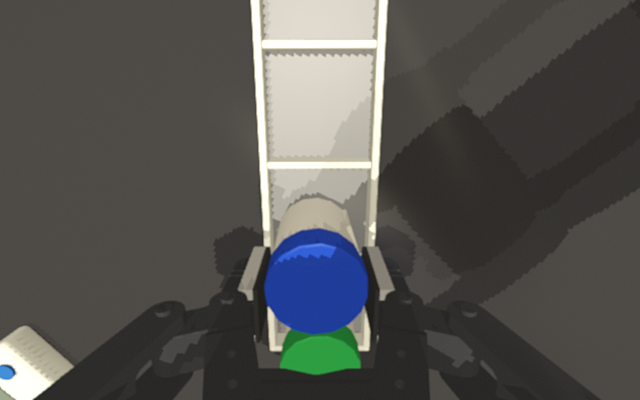

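Blue is over the second well, just this side of green.

```bash
python3 -m creep '[[3.5,0.3,0.3,0,0,0,0],[3.5,0.3,0.3,0.5,0,0,0],[3.5,0.3,0.3,1,0,0,0],[3.5,0.3,0.3,1.2,0,0,0],[3.5,0.3,0.3,1.2,0,0,0],[3.5,0.3,0.3,1.2,0,0,0],[3.5,0.3,0.3,1.2,0,0,0]]';python3 -c "
from h import *
move(583.8,-177.9,43,116.3)"
```

```text
time_s: 14.2
tool_pos: [584.7, -178.3, 53.8]
ee_rot: [-0.713, 3.059, -0.0]
contact_force: [0.2, -0.2, -1.4]
finger_gap: 0.476
grasp_force: 41.0
at [ 584.7  -178.34   53.84] shift cm [0.06 0.08 1.08] turn [-0.01  0.01 -0.05] q6 -2.37
```

```bash
python3 -m creep '[[3.5,0.05,0.05,0.3,0,0,0],[3.5,0.05,0.05,0.6,0,0,0],[3.5,0.05,0.05,0.8,0,0,0],[3.5,0.05,0.05,0.8,0,0,0],[3.5,0.05,0.05,0.8,0,0,0]]'; python3 -m creep '[[3.5,0,0,0.1,0,0,0],[3.5,0,0,0.1,0,0,0],[3.5,0,0,0.15,0,0,0],[3.5,0,0,0.15,0,0,0]]'
```

```text
time_s: 14.7
tool_pos: [583.8, -178.0, 45.6]
ee_rot: [0.713, -3.059, -0.0]
contact_force: [1.0, 0.8, -1.0]
finger_gap: 0.475
grasp_force: 41.0
time_s: 15.1
tool_pos: [584.0, -178.1, 44.6]
ee_rot: [-0.713, 3.059, -0.0]
contact_force: [-0.1, 0.2, 0.6]
finger_gap: 0.479
grasp_force: 41.2
```

```bash
python3 -m creep '[[3.5,0,0,0.05,0,0,0],[3.5,0,0,0.1,0,0,0],[3.5,0,0,0.1,0,0,0],[3.5,0,0,0.1,0,0,0]]'
```

```text
time_s: 15.5
tool_pos: [584.3, -178.1, 44.5]
ee_rot: [-0.713, 3.059, -0.0]
contact_force: [-2.1, 0.7, 6.0]
finger_gap: 0.481
grasp_force: 41.7
```

```bash
python3 -m creep '[[4.4,0,0,0,0,0,0],[5,0,0,0,0,0,0],[6,0,0,0,0,0,0],[8.5,0,0,0,0,0,0],[8.5,0,0,0,0,0,0],[8.5,0,0,0,0,0,0]]'; python3 -m creep '[[8.5,0,0,-2,0,0,0],[8.5,0,0,-6,0,0,0],[8.5,0,0,-9,0,0,0],[8.5,0,0,-9,0,0,0],[8.5,0,0,-9,0,0,0],[8.5,0,0,-9,0,0,0]]';  python3 -c "
from h import *
move(508.8,201,130,90)"
```

```text
time_s: 16.1
tool_pos: [583.8, -178.1, 43.2]
ee_rot: [0.713, -3.059, -0.0]
contact_force: [0.1, -0.0, -0.2]
finger_gap: 0.999
grasp_force: 0.0
time_s: 16.7
tool_pos: [582.8, -177.7, 131.8]
ee_rot: [0.713, -3.057, -0.002]
contact_force: [-0.4, -0.0, -0.5]
finger_gap: 0.993
grasp_force: 0.0
at [ 582.77 -177.7   131.84] shift cm [-10.11  37.24   0.23] turn [ 0.08 -0.12 26.25] q6 -2.37
```

```bash
python3 -m creep '[[8.5,-1.2,4.5,0,0,0,3],[8.5,-2.4,9,0,0,0,7],[8.5,-3.6,13.5,0,0,0,11],[8.5,-4.8,18,0,0,0,15],[8.5,-6,22.5,0,0,0,19],[8.5,-7.2,27,0,0,0,23],[8.5,-8.4,31.5,0,0,0,26],[8.5,-9.6,35.5,0,0,0,26.3]]'; python3 -m creep '[[8.5,-0.1,1.2,0,0,0,0],[8.5,-0.1,1.7,0,0,0,0],[8.5,-0.1,1.7,0,0,0,0],[8.5,-0.1,1.7,0,0,0,0],[8.5,-0.1,1.7,0,0,0,0]]'
python3 - <<'E'
from h import *
im=env.grab_frame('wrist');c=env.get_calibration('wrist')
cv2.imwrite('pics/w8.png',im[:,:,::-1]);np.savez('w8.npz',**c);move(508.8,201,41,90)
E
```

```text
time_s: 17.5
tool_pos: [510.7, 184.3, 131.2]
ee_rot: [-0.003, -3.138, 0.001]
contact_force: [1.1, 0.0, 0.1]
finger_gap: 0.995
grasp_force: 0.0
time_s: 18.0
tool_pos: [514.2, 198.4, 133.0]
ee_rot: [-0.004, -3.141, 0.001]
contact_force: [0.5, 0.9, -0.6]
finger_gap: 0.997
grasp_force: 0.0
at [514.23 198.44 133.11] shift cm [0.54 0.26 9.21] turn [-0.02 -0.01 -0.16] q6 -1.24
```

View pics/w8.png

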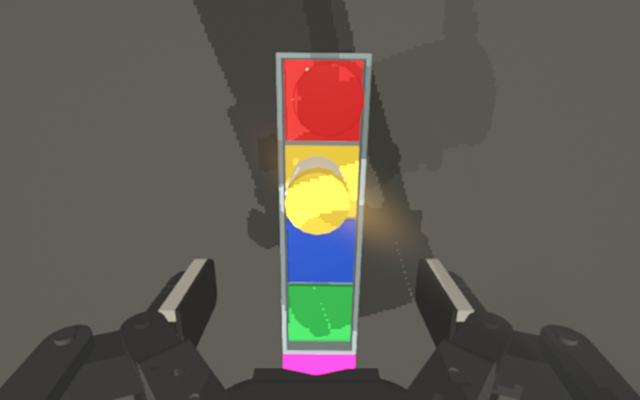

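Yellow lid centre (317,202), red (329,98).

Run:
```python
from h import *
c=np.load('w8.npz');P=ray(c,[[317,202],[329,98]],68);print(P);move(*P[0],42,90)
```

```text
[[507.45 200.55]
 [444.16 207.57]]
at [514.23 198.44 133.11] shift cm [0.68 0.21 9.11] turn [-0.02 -0.01 -0.16] q6 -1.24
```

```bash
python3 -m creep '[[8.5,0.6,0.2,2,0,0,0],[8.5,0.6,0.2,5,0,0,0],[8.5,0.6,0.2,8,0,0,0],[8.5,0.6,0.2,9.1,0,0,0],[8.5,0.6,0.2,9.1,0,0,0],[8.5,0.6,0.2,9.1,0,0,0],[3.5,0.6,0.2,9.1,0,0,0],[3.5,0.6,0.2,9.1,0,0,0]]' 40; python3 -m creep '[[3.5,0,0,0,0,0,0],[3.5,0,0,0,0,0,0],[3.5,0,0,0,0,0,0]]';  python3 -m creep '[[3.5,0,0,-0.5,0,0,0],[3.5,0,0,-4,0,0,0],[3.5,0,0,-8,0,0,0],[3.5,0,0,-12,0,0,0],[3.5,0,0,-12,0,0,0],[3.5,0,0,-12,0,0,0]]'; python3 -c "
from h import *
move(528.2,-205.3,160,116.3)"
```

```text
time_s: 18.85
tool_pos: [509.4, 202.2, 44.0]
ee_rot: [0.001, 3.139, 0.002]
contact_force: [-0.2, 0.1, 0.0]
finger_gap: 0.682
grasp_force: 0.0
time_s: 19.15
tool_pos: [509.0, 202.2, 43.6]
ee_rot: [0.001, 3.139, 0.001]
contact_force: [-1.2, -0.3, 5.8]
finger_gap: 0.474
grasp_force: 40.0
time_s: 19.75
tool_pos: [508.6, 202.1, 163.5]
ee_rot: [0.001, 3.139, 0.001]
contact_force: [-0.0, -0.3, -2.4]
finger_gap: 0.474
grasp_force: 40.8
at [508.6  202.06 163.54] shift cm [ -1.99 -40.74   0.32] turn [  0.02   0.15 -26.35] q6 -1.24
```

```bash
python3 -m creep '[[3.5,-0.1,-3,0,0,0,-2],[3.5,-0.3,-7.5,0,0,0,-6],[3.5,-0.5,-12,0,0,0,-10],[3.5,-0.7,-16.5,0,0,0,-14],[3.5,-0.9,-21,0,0,0,-18],[3.5,-1.1,-25.5,0,0,0,-22],[3.5,-1.3,-30,0,0,0,-26],[3.5,-1.6,-34.5,0,0,0,-26.3]]'; python3 -c "
from h import *
move(528.2,-205.3,160,116.3)"
```

```text
time_s: 20.55
tool_pos: [521.5, -144.4, 159.6]
ee_rot: [0.715, -3.055, -0.004]
contact_force: [1.0, 0.2, -0.7]
finger_gap: 0.476
grasp_force: 40.9
at [ 521.48 -144.39  159.56] shift cm [ 2.1  -5.76 -0.06] turn [ 0.2  -0.19  0.03] q6 -2.35
```

```bash
python3 -m creep '[[3.5,1,-3,0,0,0,0],[3.5,2.1,-5.7,0,0,0,0],[3.5,2.1,-5.7,2,0,0,0],[3.5,2.1,-5.7,5,0,0,0],[3.5,2.1,-5.7,8,0,0,0],[3.5,2.1,-5.7,9,0,0,0],[3.5,2.1,-5.7,9,0,0,0],[3.5,2.1,-5.7,9,0,0,0]]'; python3 -m creep '[[3.5,0,0,0,0,0,0],[3.5,0,0,0,0,0,0]]'
python3 - <<'E'
from h import *
im=env.grab_frame('wrist')
cv2.imwrite('pics/w9.png',im[:,:,::-1]);move(528.2,-205.3,44,116.3)
E
```

```text
time_s: 21.35
tool_pos: [530.1, -203.5, 72.3]
ee_rot: [0.714, -3.059, -0.0]
contact_force: [-1.1, -0.2, 0.2]
finger_gap: 0.48
grasp_force: 40.9
time_s: 21.55
tool_pos: [531.4, -204.1, 74.0]
ee_rot: [-0.713, 3.057, -0.003]
contact_force: [0.1, 0.5, -0.7]
finger_gap: 0.474
grasp_force: 40.9
at [ 531.21 -204.     73.9 ] shift cm [0.33 0.02 2.99] turn [-0.12  0.11 -0.04] q6 -2.44
```

View pics/w9.png

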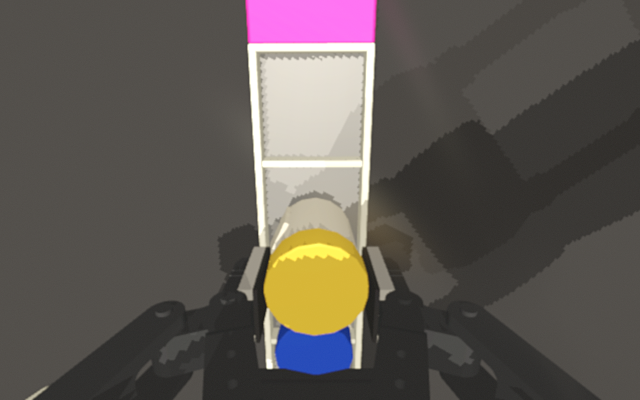

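Yellow is aligned over the third well, with one empty well left before magenta.

```bash
python3 -m creep '[[3.5,0.2,0,0,0,0,0],[3.5,0.2,0,0.7,0,0,0],[3.5,0.2,0,1.5,0,0,0],[3.5,0.2,0,2.1,0,0,0],[3.5,0.2,0,2.1,0,0,0],[3.5,0.2,0,2.1,0,0,0],[3.5,0.2,0,2.1,0,0,0]]';python3 -c "
from h import *
move(528.2,-205.3,44,116.3)"
```

```text
time_s: 22.3
tool_pos: [528.4, -204.6, 51.3]
ee_rot: [-0.713, 3.059, -0.0]
contact_force: [-0.4, -0.6, -1.9]
finger_gap: 0.472
grasp_force: 40.9
at [ 528.44 -204.58   51.31] shift cm [ 0.05 -0.05  0.73] turn [-0.    0.   -0.05] q6 -2.44
```

```bash
python3 -m creep '[[3.5,0,-0.05,0.3,0,0,0],[3.5,0,-0.05,0.5,0,0,0],[3.5,0,-0.05,0.6,0,0,0],[3.5,0,-0.05,0.7,0,0,0],[3.5,0,-0.05,0.7,0,0,0],[3.5,0,-0.05,0.7,0,0,0]]'; python3 -m creep '[[3.5,0,0,0.05,0,0,0],[3.5,0,0,0.1,0,0,0],[3.5,0,0,0.1,0,0,0],[3.5,0,0,0.1,0,0,0]]'
```

```text
time_s: 22.9
tool_pos: [528.5, -205.0, 44.3]
ee_rot: [-0.713, 3.059, -0.0]
contact_force: [0.5, -0.7, 0.2]
finger_gap: 0.475
grasp_force: 40.9
time_s: 23.3
tool_pos: [528.7, -205.0, 43.7]
ee_rot: [-0.713, 3.059, -0.0]
contact_force: [-1.2, 0.2, 2.3]
finger_gap: 0.477
grasp_force: 41.2
```

```bash
python3 -m creep '[[4.4,0,0,0,0,0,0],[5,0,0,0,0,0,0],[6,0,0,0,0,0,0],[8.5,0,0,0,0,0,0],[8.5,0,0,0,0,0,0],[8.5,0,0,0,0,0,0]]'; python3 -m creep '[[8.5,0,0,-2,0,0,0],[8.5,0,0,-6,0,0,0],[8.5,0,0,-9,0,0,0],[8.5,0,0,-9,0,0,0],[8.5,0,0,-9,0,0,0],[8.5,0,0,-9,0,0,0]]';  python3 -c "
from h import *
move(444.5,206.5,130,90)"
```

```text
time_s: 23.9
tool_pos: [528.5, -205.0, 43.3]
ee_rot: [-0.713, 3.06, -0.0]
contact_force: [0.2, -0.7, 0.1]
finger_gap: 0.997
grasp_force: 0.0
time_s: 24.5
tool_pos: [527.5, -204.5, 131.9]
ee_rot: [0.713, -3.058, -0.002]
contact_force: [-0.4, -0.5, -0.2]
finger_gap: 0.992
grasp_force: 0.0
at [ 527.45 -204.51  131.93] shift cm [-10.74  40.53   0.25] turn [ 0.08 -0.11 26.25] q6 -2.44
```

```bash
python3 -m creep '[[8.5,-1.2,4.5,0,0,0,3],[8.5,-2.4,9,0,0,0,7],[8.5,-3.6,13.5,0,0,0,11],[8.5,-4.8,18,0,0,0,15],[8.5,-6,22.5,0,0,0,19],[8.5,-7.2,27,0,0,0,23],[8.5,-8.4,31.5,0,0,0,26],[8.5,-9.6,36,0,0,0,26.3]]'; python3 -m creep '[[8.5,-0.3,2.5,0,0,0,0],[8.5,-0.3,4.5,0,0,0,0],[8.5,-0.3,4.5,0,0,0,0],[8.5,-0.3,4.5,0,0,0,0],[8.5,-0.3,4.5,0,0,0,0],[8.5,-0.3,4.5,0,0,0,0]]'
python3 - <<'E'
from h import *
im=env.grab_frame('wrist');c=env.get_calibration('wrist')
cv2.imwrite('pics/w10.png',im[:,:,::-1]);np.savez('w10.npz',**c);move(444.5,206.5,42,90)
E
```

```text
time_s: 25.3
tool_pos: [453.3, 161.7, 131.5]
ee_rot: [-0.004, -3.139, 0.001]
contact_force: [1.6, -0.7, -0.3]
finger_gap: 0.995
grasp_force: 0.0
time_s: 25.9
tool_pos: [458.2, 204.2, 132.8]
ee_rot: [-0.003, -3.141, 0.001]
contact_force: [0.0, -0.1, -1.1]
finger_gap: 0.995
grasp_force: 0.0
at [458.34 204.34 132.99] shift cm [1.38 0.22 9.1 ] turn [-0.02 -0.03 -0.14] q6 -1.20
```

View pics/w10.png

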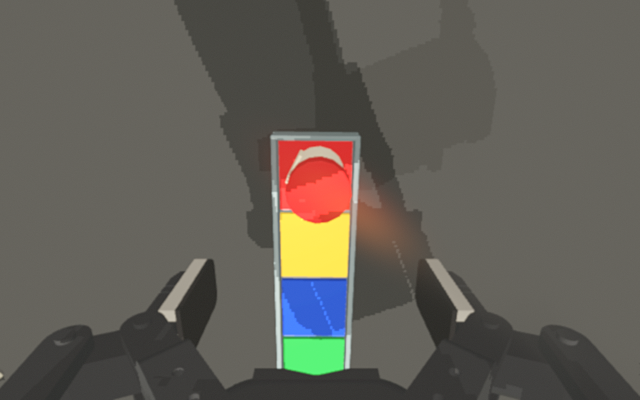

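Red lid at (318,189), which matches the estimate.

```bash
python3 -m creep '[[8.5,0.7,0.2,1,0,0,0],[8.5,1.4,0.2,3,0,0,0],[8.5,1.4,0.2,6,0,0,0],[8.5,1.4,0.2,8.5,0,0,0],[8.5,1.4,0.2,9.1,0,0,0],[8.5,1.4,0.2,9.1,0,0,0],[8.5,1.4,0.2,9.1,0,0,0],[3.5,1.4,0.2,9.1,0,0,0]]' 40; python3 -m creep '[[3.5,0,0,0,0,0,0],[3.5,0,0,0,0,0,0],[3.5,0,0,0,0,0,0],[3.5,0,0,0,0,0,0]]';  python3 -m creep '[[3.5,0,0,-0.5,0,0,0],[3.5,0,0,-4,0,0,0],[3.5,0,0,-8,0,0,0],[3.5,0,0,-12,0,0,0],[3.5,0,0,-12,0,0,0],[3.5,0,0,-12,0,0,0]]'; python3 -c "
from h import *
move(472.6,-232.8,160,116.3)"
```

```text
time_s: 26.75
tool_pos: [445.8, 207.9, 43.8]
ee_rot: [0.002, 3.139, 0.002]
contact_force: [-0.1, 0.1, 0.0]
finger_gap: 0.856
grasp_force: 0.0
time_s: 27.15
tool_pos: [445.4, 207.7, 43.4]
ee_rot: [0.001, 3.14, 0.001]
contact_force: [-1.0, -0.7, 5.3]
finger_gap: 0.476
grasp_force: 39.9
time_s: 27.75
tool_pos: [445.0, 207.6, 163.4]
ee_rot: [0.001, 3.139, 0.001]
contact_force: [0.0, -0.5, -0.9]
finger_gap: 0.473
grasp_force: 40.9
at [444.97 207.63 163.39] shift cm [ -2.8  -44.04   0.3 ] turn [  0.02   0.14 -26.35] q6 -1.18
```

```bash
python3 -m creep '[[3.5,-0.1,-3,0,0,0,-2],[3.5,-0.4,-7.5,0,0,0,-6],[3.5,-0.7,-12,0,0,0,-10],[3.5,-1,-16.5,0,0,0,-14],[3.5,-1.3,-21,0,0,0,-18],[3.5,-1.6,-25.5,0,0,0,-22],[3.5,-1.9,-30,0,0,0,-26],[3.5,-2.2,-34.5,0,0,0,-26.3]]'; python3 -c "
from h import *
move(472.6,-232.8,160,116.3)"
```

```text
time_s: 28.55
tool_pos: [464.0, -138.8, 159.7]
ee_rot: [0.715, -3.055, -0.004]
contact_force: [1.4, -0.1, -0.4]
finger_gap: 0.473
grasp_force: 41.0
at [ 464.02 -138.84  159.74] shift cm [ 3.4  -8.8  -0.04] turn [ 0.19 -0.17  0.03] q6 -2.37
```

```bash
python3 -m creep '[[3.5,1,-3,0,0,0,3],[3.5,2.2,-6,0,0,0,6],[3.5,3.3,-8.7,0,0,0,6],[3.5,3.3,-8.7,2,0,0,6],[3.5,3.3,-8.7,5,0,0,6],[3.5,3.3,-8.7,8,0,0,6],[3.5,3.3,-8.7,9,0,0,6],[3.5,3.3,-8.7,9,0,0,6]]'; python3 -m creep '[[3.5,0,0,0,0,0,0],[3.5,0,0,0,0,0,0],[3.5,0,0,0,0,0,0]]'
python3 - <<'E'
from h import *
im=env.grab_frame('wrist')
cv2.imwrite('pics/w11.png',im[:,:,::-1]);move(472.6,-232.8,44,110.3)
E
```

```text
time_s: 29.35
tool_pos: [471.9, -228.6, 68.7]
ee_rot: [0.551, -3.087, -0.008]
contact_force: [-0.1, 0.3, -0.8]
finger_gap: 0.479
grasp_force: 40.9
time_s: 29.65
tool_pos: [476.2, -230.8, 74.0]
ee_rot: [-0.552, 3.09, -0.003]
contact_force: [-0.7, -0.5, -1.1]
finger_gap: 0.478
grasp_force: 40.9
at [ 476.07 -230.77   73.8 ] shift cm [ 0.4  -0.06  2.98] turn [-0.12  0.11 -0.04] q6 -2.42
```

View pics/w11.png

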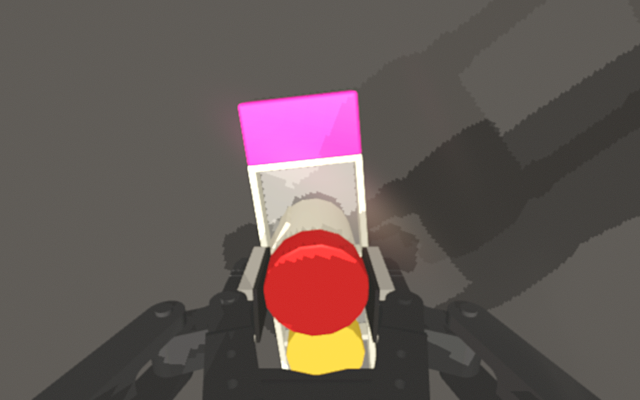

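Red is over the well next to the magenta block, with yellow behind it and the jar centred between the walls.

```bash
python3 -m creep '[[3.5,0.2,0,0,0,0,0],[3.5,0.2,0,0.7,0,0,0],[3.5,0.2,0,1.5,0,0,0],[3.5,0.2,0,2.1,0,0,0],[3.5,0.2,0,2.1,0,0,0],[3.5,0.2,0,2.1,0,0,0],[3.5,0.2,0,2.1,0,0,0]]';python3 -c "
from h import *
move(472.6,-232.8,44,110.3)"
```

```text
time_s: 30.4
tool_pos: [473.2, -231.0, 51.3]
ee_rot: [-0.552, 3.093, -0.0]
contact_force: [-0.2, -0.9, -1.6]
finger_gap: 0.478
grasp_force: 40.9
at [ 473.25 -231.04   51.3 ] shift cm [ 0.12 -0.14  0.73] turn [-0.    0.   -0.05] q6 -2.43
```

```bash
python3 -m creep '[[3.5,0.1,-0.1,0.3,0,0,0],[3.5,0.1,-0.1,0.5,0,0,0],[3.5,0.1,-0.1,0.6,0,0,0],[3.5,0.1,-0.1,0.7,0,0,0],[3.5,0.1,-0.1,0.7,0,0,0],[3.5,0.1,-0.1,0.7,0,0,0]]'; python3 -m creep '[[3.5,0,0,0.05,0,0,0],[3.5,0,0,0.1,0,0,0],[3.5,0,0,0.1,0,0,0],[3.5,0,0,0.1,0,0,0]]'
```

```text
time_s: 31.0
tool_pos: [472.5, -232.2, 44.3]
ee_rot: [-0.552, 3.093, -0.0]
contact_force: [0.2, 0.8, -1.2]
finger_gap: 0.473
grasp_force: 40.9
time_s: 31.4
tool_pos: [472.7, -232.3, 43.5]
ee_rot: [-0.552, 3.092, -0.0]
contact_force: [-0.3, 0.0, 0.7]
finger_gap: 0.478
grasp_force: 41.2
```

```bash
python3 -m creep '[[3.5,0,0,0.05,0,0,0],[3.5,0,0,0.05,0,0,0],[3.5,0,0,0.05,0,0,0]]'; python3 -m creep '[[4.4,0,0,0,0,0,0],[5,0,0,0,0,0,0],[6,0,0,0,0,0,0],[8.5,0,0,0,0,0,0],[8.5,0,0,0,0,0,0],[8.5,0,0,0,0,0,0]]'; python3 -m creep '[[8.5,0,0,-2,0,0,0],[8.5,0,0,-6,0,0,0],[8.5,0,0,-10,0,0,0],[8.5,0,0,-14,0,0,0],[8.5,0,0,-17,0,0,0],[8.5,0,0,-17,0,0,0]]'; python3 -m creep '[[8.5,0,4,0,0,0,0],[8.5,0,8,0,0,0,0],[8.5,0,12,0,0,0,0],[8.5,0,16,0,0,0,0],[8.5,0,20,0,0,0,0],[8.5,0,24,0,0,0,0],[8.5,0,24,0,0,0,0],[8.5,0,24,0,0,0,0]]'
python3 - <<'E'
from h import *
a=env.grab_frame('top')[100:290,320:480];b=env.grab_frame('side')[210:340,230:420]
a=cv2.resize(a,None,fx=2,fy=2);b=cv2.resize(b,None,fx=2,fy=2);o=np.zeros((380,700,3),np.uint8);o[:380,:320]=a;o[:260,320:]=b
cv2.imwrite('pics/end.png',o[:,:,::-1])
E
```

```text
time_s: 31.7
tool_pos: [472.8, -232.3, 43.4]
ee_rot: [-0.552, 3.092, -0.0]
contact_force: [-0.6, 1.8, 5.6]
finger_gap: 0.476
grasp_force: 41.6
time_s: 32.3
tool_pos: [472.4, -232.2, 42.7]
ee_rot: [0.552, -3.093, -0.0]
contact_force: [-0.3, 0.1, -0.8]
finger_gap: 0.992
grasp_force: 0.0
time_s: 32.9
tool_pos: [475.7, -234.0, 218.9]
ee_rot: [-0.551, 3.084, -0.011]
contact_force: [-0.7, 0.1, 0.6]
finger_gap: 0.994
grasp_force: 0.0
time_s: 33.7
tool_pos: [388.9, -6.5, 212.1]
ee_rot: [0.556, -3.091, 0.001]
contact_force: [-0.1, -0.6, 0.9]
finger_gap: 0.991
grasp_force: 0.0
```

View pics/end.png

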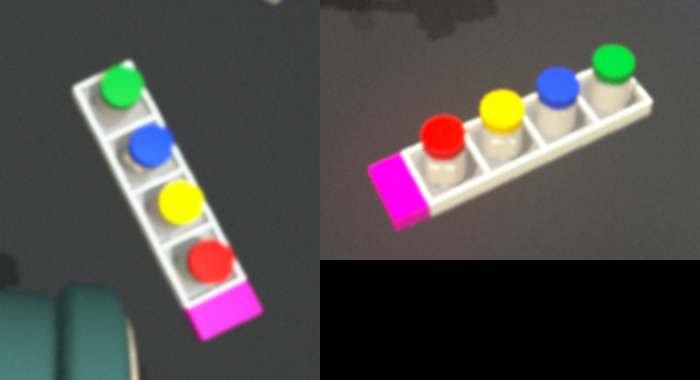

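All four jars stand upright and free in the rack: in the crop, from the magenta end, red (210,262), yellow (180,202), blue (150,146) and green (121,87). That is the required order.

```bash
python3 -c "
from plant import env
print(env.finish_job())"
```

```text
the job is handed in; nothing more can be done
None
```

I moved all four jars into the white rack in reverse order (red, yellow, blue, green counting from its magenta end), saw them upright and released in the final pictures, and handed the job in at about 34 s; the hand-in returned no verdict.

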